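# Sort the fired test pieces

## Task

Sort the five fired pieces: both yellow leaves into the red tray, the terracotta ring into the empty white tub, and the two tiles onto the sloping sample board. On the board lay the green tile first, its short lower edge against the ledge, then lap the blue tile over it like a roof shingle, its short lower edge on the red line, both centred on the board's width and square to it. Lay the leaves flat, midrib up and not on top of each other, the ring flat on the tub's floor, and leave the black rubber bung and the wooden stamp where they are.

Things in the scene. Friction and masses are not known exactly. Their poses are not given: they have to be found in the camera images.
- tile_green: Green glazed flat tile, 70 (x) by 50 (y) by 6 mm thick, about 55 g, lying flat and loose on the table at any yaw; same on both faces. Origin at the centre of its underside, z up.
- tile_blue: Blue glazed flat tile, 70 (x) by 50 (y) by 6 mm thick, about 55 g, lying flat and loose on the table at any yaw; same on both faces. Origin at the centre of its underside, z up. Lapped, it rests on the upper edge of the green tile and with its own upper edge on the board: it slopes about 0.13 rad, covers some 25 mm of the green tile, its lower edge straight over the red line.
- leaf_a: A yellow leaf-shaped ceramic piece with a white rim and a green midrib on its upper face, 60 mm long (x), 32 mm wide at the middle (y; parallel sides over the middle 26 mm), 12 mm thick, about 30 g, loose, lying flat with the midrib up at any yaw. Origin at the centre of its underside, z up. The two leaves are alike and interchangeable.
- leaf_b: The other leaf: a yellow leaf-shaped ceramic piece with a white rim and a green midrib on its upper face, 60 mm long (x), 32 mm wide at the middle (y; parallel sides over the middle 26 mm), 12 mm thick, about 30 g, loose, lying flat with the midrib up at any yaw. Origin at the centre of its underside, z up. The two leaves are alike and interchangeable.
- ring: Terracotta-coloured ring, outer diameter 44 mm, hole 22 mm, 16 mm high, about 30 g, loose, lying flat. Origin at the centre of its underside, z up.
- board: Fixed plywood board, 130 mm wide (y), 150 mm deep (x), yaw within 0.2. Origin: centre of its footprint on the table. Its face rises at 0.262 rad towards +x (away from the robot). Dark ledge (10 mm proud, 8 mm thick) along the low end: its uphill side meets the face at x -62, z 16 mm. Red line across the face 45 mm up the slope (x -18.5, z 27.7). The face ends 145 mm up the slope (x 78, z 53.5).
- tray: Fixed red open tray, 150 (x) by 190 (y) by 32 mm high outside, walls 4 mm, floor 4 mm thick, at any of the three places. Origin at the centre of its underside, z up.
- tub: Fixed white open tub, empty, 140 (x) by 130 (y) by 45 mm high outside, walls 4 mm, floor 4 mm thick, at any of the three places. Origin at the centre of its underside, z up.
- bung: Black rubber bung (tapered stopper), 40 mm across the top, 28 mm high, standing loose among the pieces; to be left alone. Origin at the centre of its underside.
- stamp: Dark wooden stamp block with a red foot, 34 by 34 by 38 mm high, standing loose among the pieces; to be left alone. Origin at the centre of its underside.
Things that resemble listed ones, but are neither listed nor needed, are in the scene too. Of the things like the board, leave any that is purple; of the rest the smaller one is meant.

How it is judged:
On the way, in this order (a step that is already met when the one before it is completed fails the run):
1. the green tile lies flat on the board against the ledge, let go (x of tile_green in the frame of board between -0.0371944 and -0.0161944 m and y of tile_green in the frame of board between -0.015 and 0.015 m and z of tile_green in the frame of board between 0.0190654 and 0.0340654 m and angle between tile_green's own z axis and vertical between 0.192 and 0.332 rad and angle between the y axis of tile_green and the y axis of board, either way round below 0.2 rad and contact force between tile_green and the fingers below 0.05 N), for 0.2 s.
2. the blue tile lies lapped over the green one with its lower edge on the red line, let go (x of tile_blue in the frame of board between 0.0051768 and 0.0251768 m and y of tile_blue in the frame of board between -0.015 and 0.015 m and z of tile_blue in the frame of board between 0.03 and 0.052 m and angle between tile_blue's own z axis and vertical below 0.23 rad and angle between the y axis of tile_blue and the y axis of board, either way round below 0.2 rad and contact force between tile_blue and tile_green above 0.03 N and contact force between tile_blue and the fingers below 0.05 N), for 0.2 s.
At the end, for the whole second after the job is handed in: Green tile flat on the board within 12 mm of the ledge, blue resting lapped on it, lower edge within 10 mm of the red line; both centred within 15 mm, square within 0.2 rad. Leaves flat, midrib up, on the red tray's floor, ring flat on the tub's; all five released and at rest (all of step 1 and all of step 2 and x of leaf_a in the frame of tray between -0.06 and 0.06 m and y of leaf_a in the frame of tray between -0.08 and 0.08 m and z of leaf_a in the frame of tray between 0.001 and 0.009 m and angle between each of leaf_a, leaf_b's own z axis and vertical below 0.15 rad and x of leaf_b in the frame of tray between -0.06 and 0.06 m and y of leaf_b in the frame of tray between -0.08 and 0.08 m and z of leaf_b in the frame of tray between 0.001 and 0.009 m and x of ring in the frame of tub between -0.052 and 0.052 m and y of ring in the frame of tub between -0.047 and 0.047 m and ((z of ring in the frame of tub between 0.001 and 0.009 m and angle between ring's own z axis and vertical below 0.15 rad) or (z of ring in the frame of tub between 0.016 and 0.025 m and angle between ring's own z axis and vertical above 2.99 rad)) and linear speed of each of tile_green, tile_blue, leaf_a, leaf_b, ring below 0.02 m/s); the robot touches nothing.
It fails at once if the bung was moved more than 25 mm (distance of bung from where it was at the start of the episode above 0.025 m).
It fails at once if the stamp was moved more than 25 mm (distance of stamp from where it was at the start of the episode above 0.025 m).
It also fails if it takes over 112 s, if anything falls off the work surface, if the arm or the gripper's body presses on something with over 40 N, if the wrist force passes 120 N, or if a joint passes its speed limit or range.

## Robot

A 7-joint arm with a two-finger parallel gripper is mounted at the origin on the work surface. World frame = base frame: x ahead of the robot, y to its left, z up, the work surface at z = 0. Lengths are in m, angles in rad, forces in N, time in s.
With the tool pointing down it reaches from about 0.425 to 0.875 m from the base axis. Payload 4.7 kg.
Tool frame: the origin (TCP) lies at the very end of the fingers, on their centre line; the grasp point (between the pads) lies ctrl.pinch_z behind it (ctrl.pinch_z is the distance from the TCP to the grasp point, in m); x points along the fingers, y is the direction in which the jaws open and shut, and the axes are right-handed (so a half turn about x gives the same grasp; the last joint's range is limited). The gripper opens to 87 mm and grips with 3 to 60 N. Pads are 19 mm wide; open, the fingers measure 117 mm over their backs; the gripper's body (75 mm by 190 mm) begins 51 mm behind the grasp point.
Start: joints at [1.26, 0.321, -0.07, 1.45, 0.023, 1.371, -0.057], TCP at [0.207, -0.616, 0.223] pointing down, gripper open.
Joint ranges: [-2.86, 2.86], [-0.3, 2.09], [-1.38, 1.24], [0.06, 2.45], [-1.56, 4.7], [0.09, 2.05], [-2.69, 2.69]. Speed limits (rad/s): [2.57, 2.57, 3.14, 3.14, 3.14, 3.14, 3.14].

## Interface

Orientations are given as a rotation vector (axis times angle).
In Python, from bench import get_state, get_image, camera_info, order, ctrl gives the robot as it stands.
- The arm moves only by the tool jog_arm, never from a script. Its arguments are lists of equal length, an entry for each row: "claw": the finger opening in mm, from 0 to 87; "xyz": the shift along the tool's x, y, z in mm, a list of three; "roll": the turn about the tool's x in degrees. In form: {"claw": [claw, ...], "xyz": [[tx, ty, tz], ...], "roll": [roll, ...]}. A call has 1 to 5 rows; each row is the pose to reach, as a shift and turn from the pose measured when the call began, along the tool's axes at that moment; what a row does not reach only later rows make up. A row lasts 1/10 s, in which the tool goes at most 50 mm and 8.59 degrees, less where a joint would pass 70% of its speed; a pose out of reach is approached as far as the arm can. A call with a gripper value outside its range is refused whole. The fingers move at their own pace and stop on an object; "force" is the grip in N (left out, the last holds). Time passes only in rows, so rows that repeat a pose let the fingers close. It gives the time, the measured TCP pose, the force and the opening at its end, in the units of the state.
- get_state(): the state, without advancing time (a new reading comes with each control period).
- get_image(name): name is "side" or "top" or "wrist"; returns (picture, depth): 384x512x3 uint8, red, green, blue; 384x512 float32, m along the optical axis (not along the pixel's ray), 0 where there is no reading.
- camera_info(name): a dict with "intrinsics" (3x3 intrinsics, pixels), "rvec" (rotation vector, rad) and "tvec" (3), from world to camera coordinates, as OpenCV has them; the wrist camera has in their place "tool_from_camera" (4x4, takes a point from camera to tool coordinates, whose origin is the TCP and whose axes are the tool frame's). Camera axes: x right, y down, z forward; pixel columns grow to the right and rows downward; lengths in m; the calibration is good to about 2 mm. A picture is of the moment at which its call begins: read the wrist's pose just before it. camera_info takes no time and is no camera call.
- order.close_job(): hands the job in, once; it reports no verdict.
The state is a dict: "time": time; "joint_positions": joint angles; "qd": joint speeds; "joint_torque": joint torques, N m; "position": TCP position; "tool_rot": TCP orientation; "ft_force": force on the tool from outside, world axes, zero at the start; "torque": the same for the moment, N m; "grip_width": opening from 0.0 (shut) to 1.0 (fully open).
Only numpy, scipy, OpenCV 4.12 (cv2) and the standard library are available. Lean on these libraries where they do the work, as an engineer would, in place of code of your own. Each camera call takes 0.05 s, during which the arm holds its last target. There are 200 camera calls.

## Working session

There is one attempt and no reset: what is moved stays moved. The work goes in short steps, Python scripts to look and compute and a tool call to move; the robot and the scene stay as the last step left them, time stands still between calls to the robot, and variables do not carry over. Pictures are saved under pics/ and viewed, about 12 in all and at most 16, crops included, and the job is handed in when it is done.

Besides the shell and the picture viewer there is one more tool, called after ">>>" by a JSON object that holds its "api" and its "payload". jog_arm: Moves the arm, as the interface text tells. Its arguments: {"type":"object","properties":{"claw":{"type":"array"},"xyz":{"type":"array"},"roll":{"type":"array"},"force":{"type":"number"}},"required":["claw","xyz","roll"]}

```bash
mkdir -p pics; ls; cat > h.py <<'E'
import numpy as np,cv2
from bench import get_state,get_image,camera_info,order,ctrl
def shot(n,f=None):
    s=get_state();im,d=get_image(n)
    np.savez('last_%s.npz'%n,im=im,d=d,p=s['position'],r=s['tool_rot'])
    if f: cv2.imwrite('pics/'+f,im[:,:,::-1])
    return im,d
def campose(n,p=None,r=None):
    c=camera_info(n);K=np.array(c['intrinsics'])
    if n=='wrist':
        T=np.array(c['tool_from_camera']);R=cv2.Rodrigues(np.array(r,float))[0]
        return K,R@T[:3,:3],R@T[:3,3]+np.array(p)
    R=cv2.Rodrigues(np.array(c['rvec'],float))[0];return K,R.T,-R.T@np.array(c['tvec'],float).ravel()
def ray(n,uv,z,p=None,r=None):
    K,R,o=campose(n,p,r);uv=np.atleast_2d(np.array(uv,float))
    d=(R@np.linalg.inv(K)@np.c_[uv,np.ones(len(uv))].T).T
    return o+d*((z-o[2])/d[:,2])[:,None]
def cloud(n,d,p=None,r=None):
    K,R,o=campose(n,p,r);v,u=np.indices(d.shape)
    X=np.stack([(u-K[0,2])/K[0,0]*d,(v-K[1,2])/K[1,1]*d,d],-1)
    return X@R.T+o
E
python3 - <<'E'
from h import *
print(get_state(),ctrl.pinch_z)
for n in('top','side'):
    shot(n,n+'0.png');K,R,o=campose(n);print(n,o,R[:,2],K[0,0])
print(camera_info('wrist'))
E
```

```text
pics
{'time': 0.0, 'joint_positions': array([ 1.26009949,  0.32178658, -0.0700599 ,  1.45167598,  0.0226125 ,
        1.37074795, -0.05689826]), 'qd': array([-1.86020952e-03,  2.36862515e-05, -6.22521432e-04, -1.20453045e-03,
        8.78202875e-04, -2.32512934e-04, -9.16695894e-04]), 'joint_torque': array([ 4.98676254e-04, -4.91289675e+01, -4.03712187e-01, -3.12531531e+01,
       -6.38311403e-02,  4.38601209e-02,  1.63949699e-04]), 'position': array([ 0.20718907, -0.61552958,  0.22148445]), 'tool_rot': array([ 2.04602893,  0.33715635, -2.04687993]), 'ft_force': array([ 0.65069082,  0.13078855, -0.71945882]), 'torque': array([ 0.03210116, -0.03901221,  0.00678229]), 'grip_width': 1.0011508835342713} 0.0187
top [0.1700483  0.11427201 1.37698609] [ 1.85277569e-01  1.75091078e-04 -9.82686212e-01] 408.6621696424677
side [-0.0508135  -0.54688396  0.62856345] [ 0.47695304  0.66031287 -0.58008854] 356.8160442564561
{'intrinsics': array([[289.31256294,   0.        , 254.51059626],
       [  0.        , 289.31256294, 187.93465647],
       [  0.        ,   0.        ,   1.        ]]), 'tool_from_camera': array([[-4.80470237e-04, -2.49877431e-01,  9.68277356e-01,
        -1.61977260e-01],
       [ 9.99999426e-01,  8.07217475e-04,  7.04524779e-04,
        -1.85039292e-05],
       [-9.57655244e-04,  9.68277139e-01,  2.49876900e-01,
        -6.77443424e-02],
       [ 0.00000000e+00,  0.00000000e+00,  0.00000000e+00,
         1.00000000e+00]])}
```

View pics/top0.png

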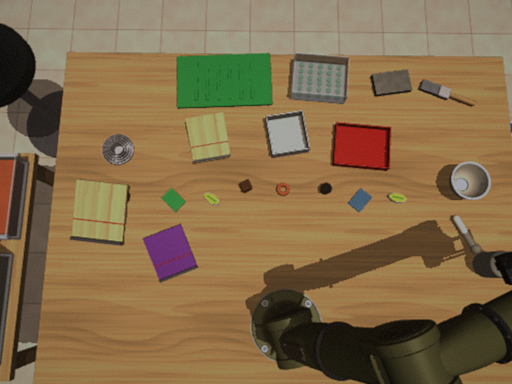

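View pics/side0.png

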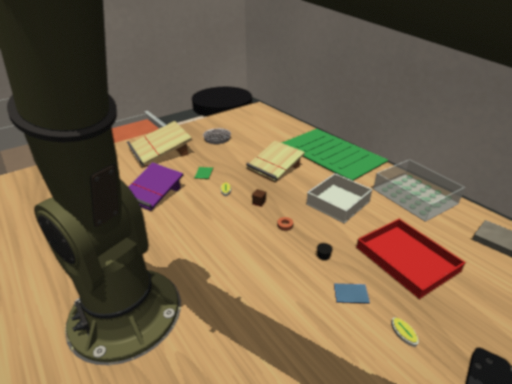

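Both views show two plywood boards: (100,211) is large and (208,137) smaller. The purple board is at (170,252), the tray at (361,146) and the tub at (287,134); the clear bin at (320,79) holds something, so it isn't the tub. Green tile (173,200), blue tile (360,200), leaves (211,198) and (398,197), ring (283,189). The coil at (118,150) and the green mat at (224,80) are lookalikes. Stamp (245,186), bung (325,188).

```bash
python3 - <<'E'
from h import *
L=np.load('last_top.npz');im=L['im'];d=L['d'];C=cloud('top',d)
hsv=cv2.cvtColor(im,cv2.COLOR_RGB2HSV).astype(int);H,S,V=hsv[...,0],hsv[...,1],hsv[...,2]
def blob(name,m,c,z,win=25):
    w=np.zeros_like(m);w[c[1]-win:c[1]+win,c[0]-win:c[0]+win]=1;m=(m&w).astype(np.uint8)
    n,lab,st,ce=cv2.connectedComponentsWithStats(m);i=1+np.argmax(st[1:,4])
    pts=np.argwhere(lab==i)[:,::-1]
    W=ray('top',pts,z)[:,:2]
    r=cv2.minAreaRect((W*1000).astype(np.float32))
    print(name,st[i],'mean',W.mean(0).round(4),'rect',np.round(r[0],1),np.round(r[1],1),round(r[2],1),'z',np.median(C[lab==i][:,2]).round(3))
    return r
blob('green',(H>45)&(H<80)&(S>120),(173,200),.006)
blob('blue',(H>95)&(H<125)&(S>90),(360,200),.006)
blob('leafA',(H>24)&(H<45)&(S>130),(211,198),.012,14)
blob('leafB',(H>24)&(H<45)&(S>130),(398,197),.012,14)
blob('ring',((H<10)|(H>172))&(S>110),(283,189),.016,11)
blob('stamp',(V<90),(245,186),.038,11)
blob('bung',(V<70),(325,188),.028,11)
blob('tray',((H<6)|(H>172))&(S>170),(361,146),.032,40)
for n,(a,b,c,e) in dict(board=(185,230,108,165),board2=(70,130,178,246),purple=(140,200,222,282),tub=(262,312,108,160)).items():
    sub=C[c:e,a:b].reshape(-1,3);k=sub[:,2]>.012
    r=cv2.minAreaRect((sub[k][:,:2]*1000).astype(np.float32));print(n,np.round(r[0],1),np.round(r[1],1),r[2],sub[:,2].max())
t=cv2.resize(im[95:215,155:275],(720,720),interpolation=cv2.INTER_CUBIC)
cv2.imwrite('pics/c1.png',cv2.resize(t,(600,600))[:,:,::-1])
E
```

```text
green [162 189  23  23 271] mean [0.4085 0.3827] rect [409.3 383.1] [66.7 45.4] 46.3 z 0.008
blue [349 189  22  22 247] mean [ 0.4157 -0.2517] rect [ 415.7 -251.8] [44.9 63.9] 50.8 z 0.007
leafA [205 193  14  11  90] mean [0.4147 0.2531] rect [413.3 253.4] [51.2 26.4] 45.6 z 0.014
leafB [389 193  17   9  96] mean [ 0.4257 -0.3792] rect [ 426.1 -378.8] [54.6 27.2] 76.2 z 0.013
ring [277 183  12  12  83] mean [0.4495 0.011 ] rect [449.7  11. ] [37.4 38.3] 90.0 z 0.018
stamp [239 180  13  13 118] mean [0.4521 0.1383] rect [451.7 138. ] [36.7 37.4] 22.9 z 0.038
bung [319 183  13  11 106] mean [ 0.4498 -0.1315] rect [ 450.6 -131.3] [34.4 40.7] 0.6 z 0.029
tray [ 333  123   58   47 2359] mean [ 0.5985 -0.2595] rect [ 598.7 -259.4] [191.6 154.5] 85.2 z 0.006
board [428.3 229.8] [549.8 138.5] 10.414484024047852 1.3769860913505954
board2 [323.8 402.1] [618.5 208.3] 80.50592803955078 1.3769860913505954
purple [238.8 292.8] [175.9 339.9] 6.291105270385742 1.3769860913505954
tub [443.4  13.3] [158.3 561. ] 85.48820495605469 1.3769860913505954
```

View pics/c1.png

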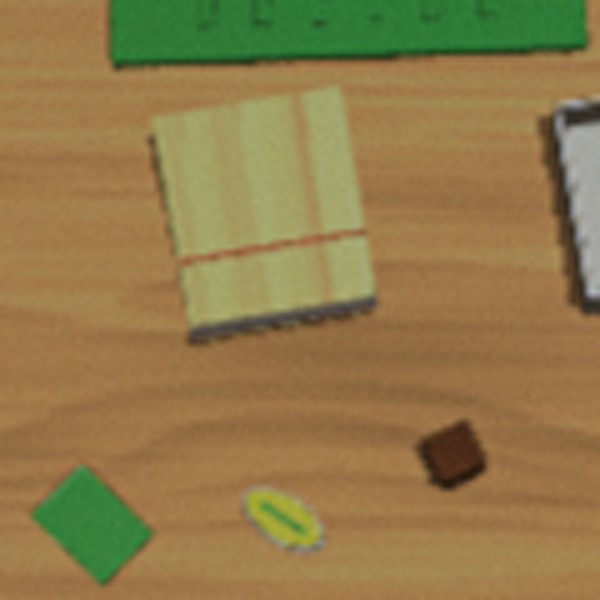

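The crop shows the small yellow plywood board, not purple, with its dark ledge at the bottom (190,335)-(375,302) and the red line (180,262)-(368,232). That is the right one. Next I'll get the yaws and write a move planner.

```bash
cat >> h.py <<'E'
def yaw_tool(R): return np.arctan2(R[1,1],R[0,1])   # jaw axis heading
def plan(wps,rnd=1):
    """wps: (x,y,z,jaw_yaw or None) m, world; prints tool-axis calls chained from the current pose"""
    s=get_state();p=np.array(s['position']);R=cv2.Rodrigues(np.array(s['tool_rot'],float))[0]
    print('now',p.round(4),'yaw',round(yaw_tool(R),3),'down',R[:,0].round(3),'q7',round(s['joint_positions'][6],2))
    for x,y,z,a in wps:
        t=np.array([x,y,z]);dy=0 if a is None else (a-yaw_tool(R)+np.pi/2)%np.pi-np.pi/2
        sh=R.T@(t-p)*1000;roll=-np.degrees(dy)
        n=max(np.linalg.norm(sh)/50,abs(roll)/8.59)
        print('  shift',sh.round(rnd).tolist(),'roll',round(roll,1),'rows %.1f'%n)
        R=R@cv2.Rodrigues(np.array([np.radians(roll),0,0]))[0];p=t
def pca(W):
    c=W.mean(0);w,v=np.linalg.eigh(np.cov((W-c).T));return c,np.arctan2(v[1,1],v[0,1])
E
python3 - <<'E'
from h import *
a=ray('top',[[191,147.4],[228.6,141.4]],.0277);dv=a[0]-a[1]
print('line',a.round(4),'len',np.linalg.norm(dv),'board y axis heading',np.arctan2(dv[1],dv[0]))
L=np.load('last_top.npz');im=L['im'];C=cloud('top',L['d'])
m=(C[...,2]>.035)&(C[...,2]<.06);m[:, :262]=0;m[:,312:]=0;m[:108]=0;m[160:]=0
r=cv2.minAreaRect((C[m][:,:2]*1000).astype(np.float32));print('tub',r)
m=(C[...,2]>.022)&(C[...,2]<.045);m[:, :325]=0;m[:,400:]=0;m[:115]=0;m[175:]=0
r=cv2.minAreaRect((C[m][:,:2]*1000).astype(np.float32));print('tray',r)
hsv=cv2.cvtColor(im,cv2.COLOR_RGB2HSV).astype(int);m=(hsv[...,0]>24)&(hsv[...,0]<45)&(hsv[...,1]>130)
for u,v in((398,197),(211,198)):
    k=np.zeros_like(m);k[v-14:v+14,u-14:u+14]=1
    W=ray('top',np.argwhere(m&k)[:,::-1],.012)[:,:2];print('leaf',pca(W))
plan([(.4257,-.3792,.18,None)])
E
```

```text
line [[0.5879 0.3257 0.0277]
 [0.6108 0.197  0.0277]] len 0.13067256924642373 board y axis heading 1.7473729499011599
tub ((643.0269165039062, -2.2717132568359375), (143.37478637695312, 130.80255126953125), 9.792805671691895)
tray ((603.7448120117188, -260.3736267089844), (192.02011108398438, 152.9707489013672), 84.83345031738281)
leaf (array([ 0.42568574, -0.37917791]), np.float64(1.4219539174558358))
leaf (array([0.41466438, 0.25305218]), np.float64(0.9616935738428118))
now [ 0.2072 -0.6156  0.2216] yaw -1.246 down [-0.001  0.002 -1.   ] q7 -0.06
  shift [41.8, -154.2, -282.5] roll -0.0 rows 6.5
```

>>> {"api": "jog_arm", "payload": {"claw": [87, 87, 87, 87, 87], "xyz": [[8, -22, -40], [16, -44, -80], [24, -66, -120], [30, -88, -160], [34, -110, -200]], "roll": [-8.5, -17, -25, -34, -42], "force": 15}}

```text
time: 0.6
position: [0.3622, -0.4455, 0.1868]
tool_rot: [1.573, 0.928, -1.573]
ft_force: [1.1, -1.1, -0.3]
grip_width: 0.999
```

```bash
python3 -c "
from h import *
plan([(.4257,-.3792,.18,-.149)])"
```

```text
now [ 0.3622 -0.4455  0.1868] yaw -0.507 down [-0.002  0.003 -1.   ] q7 0.29
  shift [6.8, 23.3, -88.8] roll -20.5 rows 2.4
```

>>> {"api": "jog_arm", "payload": {"claw": [87, 87, 87, 87], "xyz": [[3, 10, -40], [6, 20, -80], [7, 23, -89], [7, 23, -89]], "roll": [-8, -16, -20.5, -20.5]}}

```text
time: 1.0
position: [0.4272, -0.3763, 0.1794]
tool_rot: [1.316, 1.142, -1.314]
ft_force: [0.2, -0.1, 1.2]
grip_width: 0.999
```

```bash
cat >> h.py <<'E'
def wlook(lo,hi,z,f=None,near=None,rad=.06):
    """wrist picture: HSV mask blob nearest to `near` -> centre (minAreaRect) and pca heading at height z"""
    im,d=shot('wrist',f);L=np.load('last_wrist.npz')
    hsv=cv2.cvtColor(im,cv2.COLOR_RGB2HSV);m=cv2.inRange(hsv,lo,hi)
    pts=np.argwhere(m>0)[:,::-1];W=ray('wrist',pts,z,L['p'],L['r'])[:,:2]
    if near is not None: W=W[np.linalg.norm(W-near,axis=1)<rad]
    r=cv2.minAreaRect((W*1000).astype(np.float32));c,a=pca(W)
    print('n',len(W),'pca c',c.round(4),'heading',round(a,3),'rect',np.round(r[0],1),np.round(r[1],1),round(r[2],1))
    return c,a
E
python3 - <<'E'
from h import *
c,a=wlook((22,110,80),(45,255,255),.012,'w1.png',np.array([.4257,-.3792]))
plan([(c[0],c[1],.03,a+np.pi/2),(c[0],c[1],.002,None)])
E
```

```text
n 760 pca c [ 0.4223 -0.3796] heading 1.367 rect [ 422.  -380.2] [56.1 28. ] 81.0
now [ 0.4256 -0.3784  0.1795] yaw -0.149 down [-0.002  0.003 -1.   ] q7 0.47
  shift [149.5, -2.6, 2.0] roll 3.1 rows 3.0
  shift [28.0, 0.1, 0.1] roll -0.0 rows 0.6
```

View pics/w1.png

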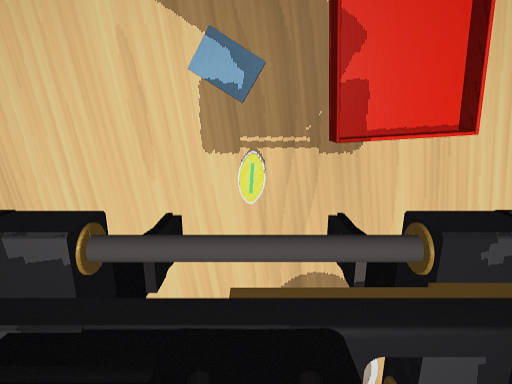

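The leaf is at (252,177), between the fingers, and nothing is near it. I'll descend, grip and lift.

>>> {"api": "jog_arm", "payload": {"claw": [70, 70, 70, 60, 60], "xyz": [[50, -3, 2], [100, -3, 2], [145, -3, 2], [170, -3, 2], [176, -3, 2]], "roll": [3, 3, 3, 3, 3]}}

```text
time: 1.55
position: [0.4184, -0.3794, 0.0006]
tool_rot: [1.36, 1.115, -1.363]
ft_force: [-6.5, 4.7, 14.5]
grip_width: 0.726
```

>>> {"api": "jog_arm", "payload": {"claw": [60, 20, 20, 20, 20], "xyz": [[0, 0, 0], [0, 0, 0], [0, 0, 0], [0, 0, 0], [0, 0, 0]], "roll": [0, 0, 0, 0, 0]}}

```text
time: 2.05
position: [0.4184, -0.3799, 0.0012]
tool_rot: [1.36, 1.114, -1.364]
ft_force: [-0.2, -0.4, -0.3]
grip_width: 0.409
```

```bash
python3 -c "
from h import *
# tray axis y heading ~1.480 ; tray centre .600,-.260
c=np.array([.6005,-.260]);ty=np.array([np.cos(1.657),np.sin(1.657)]);
print(get_state()['grip_width']*87)
t=c-.042*ty
plan([(.4223,-.3796,.1,None),(t[0],t[1],.1,None),(t[0],t[1],.008,None)])"
```

```text
35.61004486148003
now [ 0.4184 -0.3799  0.0012] yaw -0.207 down [-0.007  0.006 -1.   ] q7 0.36
  shift [-98.9, 3.0, -1.6] roll -0.0 rows 2.0
  shift [-0.8, 162.0, -113.5] roll -0.0 rows 4.0
  shift [92.0, 0.7, 0.4] roll -0.0 rows 1.8
```

>>> {"api": "jog_arm", "payload": {"claw": [20, 20, 20, 20, 20], "xyz": [[0, 0, 0], [-40, 0, 0], [-90, 0, 0], [-100, 0, 0], [-100, 0, 0]], "roll": [0, 0, 0, 0, 0]}}

```text
time: 2.55
position: [0.4205, -0.3818, 0.1038]
tool_rot: [1.36, 1.108, -1.362]
ft_force: [1.3, -0.6, -0.6]
grip_width: 0.365
```

```bash
python3 -c "
from h import *
print(get_state()['grip_width']*87)
plan([(.598,-.305,.1,None),(.598,-.305,.008,None)])
shot('wrist','w2.png')"
```

```text
31.777069091683355
now [ 0.4205 -0.3818  0.1038] yaw -0.207 down [-0.004  0.002 -1.   ] q7 0.4
  shift [3.3, 157.9, -111.6] roll -0.0 rows 3.9
  shift [92.0, 0.4, 0.1] roll -0.0 rows 1.8
```

View pics/w2.png

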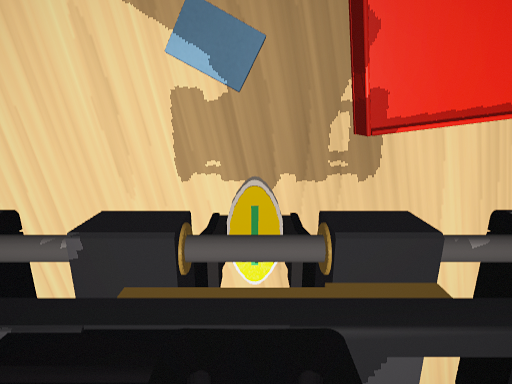

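The leaf is held level at (255,230), with the opening at 31.8 mm. On to the tray.

>>> {"api": "jog_arm", "payload": {"claw": [20, 20, 20, 20, 20], "xyz": [[2, 40, -28], [3, 80, -56], [3, 120, -84], [3, 158, -112], [3, 158, -112]], "roll": [0, 0, 0, 0, 0]}}

```text
time: 3.1
position: [0.6019, -0.2952, 0.0945]
tool_rot: [1.358, 1.123, -1.353]
ft_force: [0.3, -0.7, -1.0]
grip_width: 0.365
```

>>> {"api": "jog_arm", "payload": {"claw": [20, 20, 20, 20, 20], "xyz": [[30, 0, 0], [60, 0, 0], [80, 0, 0], [88, 0, 0], [90, 0, 0]], "roll": [0, 0, 0, 0, 0]}}

```text
time: 3.6
position: [0.5979, -0.2927, 0.0046]
tool_rot: [1.356, 1.131, -1.358]
ft_force: [-12.9, 5.5, 23.9]
grip_width: 0.365
```

```bash
python3 -c "
from h import *
plan([(.598,-.305,.007,None)])"
```

```text
now [ 0.5979 -0.2927  0.0046] yaw -0.197 down [-0.014  0.015 -1.   ] q7 0.06
  shift [-2.6, 2.4, 12.0] roll -0.0 rows 0.2
```

>>> {"api": "jog_arm", "payload": {"claw": [55, 55, 55, 55, 55], "xyz": [[-2, 0, 0], [-2, 0, 0], [-2, 0, 0], [-40, 0, 0], [-90, 0, 0]], "roll": [0, 0, 0, 0, 0]}}

```text
time: 4.1
position: [0.5964, -0.2932, 0.0913]
tool_rot: [1.355, 1.138, -1.362]
ft_force: [1.9, -0.7, 1.2]
grip_width: 0.621
```

```bash
python3 -c "
from h import *
plan([(.45,.0,.16,-.2)])"
```

```text
now [ 0.5964 -0.2932  0.0913] yaw -0.197 down [-0.021  0.018 -1.   ] q7 0.09
  shift [-60.2, -202.5, -259.7] roll 0.2 rows 6.7
```

>>> {"api": "jog_arm", "payload": {"claw": [80, 80, 80, 80, 80], "xyz": [[-20, -30, -39], [-40, -61, -78], [-60, -91, -117], [-60, -122, -156], [-60, -122, -156]], "roll": [0, 0, 0, 0, 0]}}

```text
time: 4.6
position: [0.5071, -0.1116, 0.1571]
tool_rot: [1.35, 1.143, -1.357]
ft_force: [-0.2, 0.0, 0.1]
grip_width: 0.906
```

>>> {"api": "jog_arm", "payload": {"claw": [80, 80, 80, 80, 80], "xyz": [[0, -30, -38], [0, -60, -76], [0, -80, -102], [0, -80, -102], [0, -80, -102]], "roll": [0, 0, 0, 0, 0]}}

```text
time: 5.1
position: [0.4479, 0.0034, 0.1604]
tool_rot: [1.349, 1.142, -1.357]
ft_force: [0.0, -0.3, 0.2]
grip_width: 0.915
```

```bash
python3 - <<'E'
from h import *
c,a=wlook((2,90,60),(14,255,255),.016,'w3.png',np.array([.4497,.011]),.03)
plan([(c[0],c[1],.004,None)])
E
```

```text
n 1009 pca c [0.4475 0.0102] heading 1.2 rect [447.7   9.9] [42.8 42.2] 79.4
now [0.4482 0.0025 0.1603] yaw -0.191 down [-0.021  0.018 -1.   ] q7 -0.21
  shift [156.4, 1.6, -5.2] roll -0.0 rows 3.1
```

View pics/w3.png

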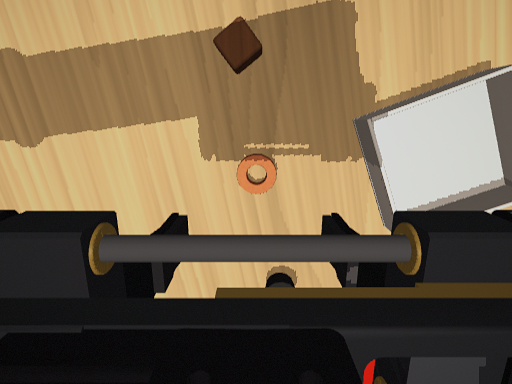

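The ring is at (257,173) and measures 42.5 mm, which matches. The bung at (280,280) is well clear.

>>> {"api": "jog_arm", "payload": {"claw": [75, 75, 70, 65, 65], "xyz": [[50, 2, -5], [100, 2, -5], [140, 2, -5], [152, 2, -5], [154, 2, -5]], "roll": [0, 0, 0, 0, 0]}}

```text
time: 5.65
position: [0.447, 0.0092, 0.005]
tool_rot: [1.351, 1.144, -1.362]
ft_force: [0.2, -0.5, 0.2]
grip_width: 0.765
```

>>> {"api": "jog_arm", "payload": {"claw": [30, 30, 30, 30, 30], "xyz": [[0, 0, 0], [0, 0, 0], [0, 0, 0], [0, 0, 0], [0, 0, 0]], "roll": [0, 0, 0, 0, 0]}}

```text
time: 6.15
position: [0.4484, 0.0089, 0.0063]
tool_rot: [1.352, 1.142, -1.36]
ft_force: [-0.7, -0.6, 6.9]
grip_width: 0.496
```

>>> {"api": "jog_arm", "payload": {"claw": [30, 30, 30, 30, 30], "xyz": [[-35, 0, 0], [-70, 0, 0], [-100, 0, 0], [-100, 0, 0], [-100, 0, 0]], "roll": [0, 0, 0, 0, 0]}}

```text
time: 6.65
position: [0.4508, 0.0068, 0.1068]
tool_rot: [1.352, 1.14, -1.359]
ft_force: [0.1, -0.5, -0.5]
grip_width: 0.5
```

```bash
python3 -c "
from h import *
print(get_state()['grip_width']*87)
plan([(.643,-.0023,.1,None)])
"
```

```text
43.456931581463074
now [0.4508 0.0068 0.1068] yaw -0.193 down [-0.02   0.018 -1.   ] q7 -0.26
  shift [2.8, 190.5, -27.8] roll -0.0 rows 3.8
```

>>> {"api": "jog_arm", "payload": {"claw": [30, 30, 30, 30, 30], "xyz": [[2, 48, -7], [3, 95, -14], [3, 142, -21], [3, 190, -28], [3, 190, -28]], "roll": [0, 0, 0, 0, 0]}}

```text
time: 7.15
position: [0.6455, -0.0024, 0.0945]
tool_rot: [1.354, 1.144, -1.362]
ft_force: [-1.7, 0.5, -0.6]
grip_width: 0.499
```

>>> {"api": "jog_arm", "payload": {"claw": [30, 30, 30, 30, 30], "xyz": [[0, 0, 0], [30, 0, 0], [60, 0, 0], [80, 0, 0], [85, 0, 0]], "roll": [0, 0, 0, 0, 0]}}

```text
time: 7.65
position: [0.6403, -0.0006, 0.0085]
tool_rot: [1.35, 1.147, -1.366]
ft_force: [-8.5, -2.2, 19.7]
grip_width: 0.502
```

>>> {"api": "jog_arm", "payload": {"claw": [30, 30, 30], "xyz": [[0, 0, 0], [3, 0, 0], [3, 0, 0]], "roll": [0, 0, 0]}}

```text
time: 7.95
position: [0.6391, -0.0004, 0.0078]
tool_rot: [1.348, 1.147, -1.367]
ft_force: [-5.9, 0.1, 11.9]
grip_width: 0.504
```

>>> {"api": "jog_arm", "payload": {"claw": [70, 70, 70, 70, 70], "xyz": [[-2, 0, 0], [-2, 0, 0], [-2, 0, 0], [-45, 0, 0], [-95, 0, 0]], "roll": [0, 0, 0, 0, 0]}}

```text
time: 8.45
position: [0.6394, -0.0025, 0.1008]
tool_rot: [1.345, 1.152, -1.372]
ft_force: [0.8, -0.9, 0.0]
grip_width: 0.788
```

>>> {"api": "jog_arm", "payload": {"claw": [87, 87], "xyz": [[-20, 0, 0], [-30, 0, 0]], "roll": [0, 0]}}

```text
time: 8.65
position: [0.6416, -0.0031, 0.1331]
tool_rot: [1.347, 1.149, -1.369]
ft_force: [0.2, -0.1, -0.1]
grip_width: 0.91
```

```bash
python3 - <<'E'
from h import *
plan([(.43,.365,.16,-.763)])
shot('wrist','w4.png')
E
```

```text
now [ 0.6416 -0.0031  0.1331] yaw -0.193 down [-0.033  0.02  -0.999] q7 -0.4
  shift [-12.7, -279.1, -320.8] roll 32.7 rows 8.5
```

View pics/w4.png

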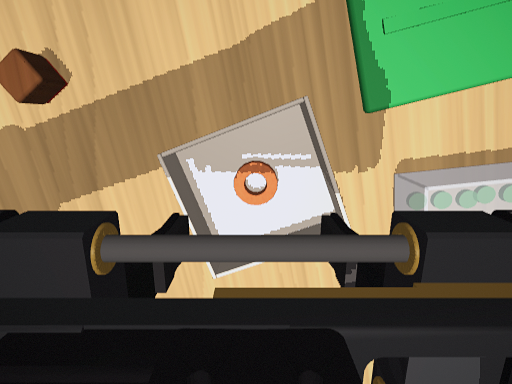

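The ring lies flat in the tub at (256,183). Green tile next.

>>> {"api": "jog_arm", "payload": {"claw": [87, 87, 87, 87, 87], "xyz": [[-5, -32, -37], [-8, -64, -74], [-12, -97, -111], [-12, -129, -148], [-12, -155, -180]], "roll": [0, 0, 0, 0, 0]}}

```text
time: 9.2
position: [0.5218, 0.2049, 0.1515]
tool_rot: [1.344, 1.151, -1.37]
ft_force: [0.7, -0.1, 0.1]
grip_width: 0.998
```

>>> {"api": "jog_arm", "payload": {"claw": [87, 87, 87, 87, 87], "xyz": [[0, -31, -35], [0, -62, -70], [0, -93, -106], [0, -120, -139], [0, -120, -139]], "roll": [8, 16, 24, 32, 32.7]}}

```text
time: 9.7
position: [0.4245, 0.3702, 0.1567]
tool_rot: [1.724, 0.79, -1.777]
ft_force: [-0.1, 0.9, -0.1]
grip_width: 1.0
```

>>> {"api": "jog_arm", "payload": {"claw": [87, 87], "xyz": [[0, 0, 0], [0, 0, 0]], "roll": [0, 0]}}

```text
time: 9.9
position: [0.4236, 0.3696, 0.1551]
tool_rot: [1.72, 0.791, -1.779]
ft_force: [-0.4, -1.0, -0.2]
grip_width: 0.998
```

```bash
python3 - <<'E'
from h import *
c,a=wlook((45,110,40),(82,255,255),.006,'w5.png',np.array([.409,.383]),.07)
plan([(c[0],c[1],.004,a+np.pi/2)])
E
```

```text
n 2796 pca c [0.4081 0.3832] heading 0.83 rect [407.1 382.7] [69.1 49.5] 47.4
now [0.4244 0.369  0.1554] yaw -0.756 down [-0.041  0.02  -0.999] q7 -1.63
  shift [152.2, -14.9, -1.2] roll -0.9 rows 3.1
```

View pics/w5.png

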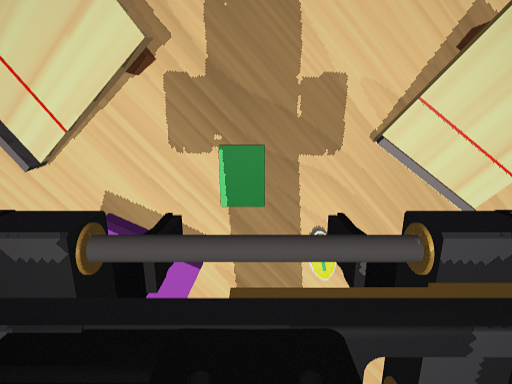

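The tile is at (242,175) and measures 69×49.5 mm, which matches. The leaf at (322,255) is clear of the right finger.

>>> {"api": "jog_arm", "payload": {"claw": [87, 87, 80, 75, 70], "xyz": [[45, -15, -1], [90, -15, -1], [130, -15, -1], [148, -15, -1], [152, -15, -1]], "roll": [-1, -1, -1, -1, -1]}}

```text
time: 10.45
position: [0.4088, 0.3788, 0.0021]
tool_rot: [1.707, 0.796, -1.772]
ft_force: [-1.8, -8.7, 15.0]
grip_width: 0.853
```

>>> {"api": "jog_arm", "payload": {"claw": [70, 70], "xyz": [[0, 0, 0], [0, 0, 0]], "roll": [0, 0]}}

```text
time: 10.65
position: [0.4101, 0.3775, 0.0022]
tool_rot: [1.708, 0.793, -1.773]
ft_force: [-0.9, -0.1, 2.8]
grip_width: 0.808
```

>>> {"api": "jog_arm", "payload": {"claw": [70, 30, 30, 30, 30], "xyz": [[-1, -4, 0], [-1, -4, 0], [-1, -4, 0], [-1, -4, 0], [-1, -4, 0]], "roll": [0, 0, 0, 0, 0]}}

```text
time: 11.15
position: [0.4072, 0.3801, 0.0032]
tool_rot: [1.708, 0.793, -1.774]
ft_force: [0.4, 0.2, 0.4]
grip_width: 0.569
```

>>> {"api": "jog_arm", "payload": {"claw": [30, 30], "xyz": [[0, 0, 0], [0, 0, 0]], "roll": [0, 0]}}

```text
time: 11.35
position: [0.4072, 0.3801, 0.0032]
tool_rot: [1.708, 0.793, -1.773]
ft_force: [0.2, 0.1, 0.3]
grip_width: 0.568
```

>>> {"api": "jog_arm", "payload": {"claw": [30, 30, 30, 30, 30], "xyz": [[-30, 0, 0], [-70, 0, 0], [-110, 0, 0], [-110, 0, 0], [-110, 0, 0]], "roll": [0, 0, 0, 0, 0]}}

```text
time: 11.85
position: [0.4125, 0.3788, 0.1138]
tool_rot: [1.71, 0.793, -1.772]
ft_force: [0.4, -0.3, -1.4]
grip_width: 0.57
```

```bash
python3 - <<'E'
from h import *
print(get_state()['grip_width']*87)
L=wlook((45,110,40),(82,255,255),.11,'w6.png',None)
o=np.array([.6176,.2646]);bx=np.array([np.cos(.1766),np.sin(.1766)])
t=o-.020*bx
plan([(t[0],t[1],.12,1.747),(t[0],t[1],.06,1.747)])
E
```

```text
49.58769213665528
n 7061 pca c [0.4172 0.3838] heading 0.844 rect [412.4 378.8] [72.9 51.6] 47.5
now [0.4117 0.378  0.1125] yaw -0.743 down [-0.044  0.013 -0.999] q7 -1.68
  shift [-17.2, 215.7, -39.6] roll 37.3 rows 4.4
  shift [59.9, 1.2, -2.5] roll 0.0 rows 1.2
```

View pics/w6.png

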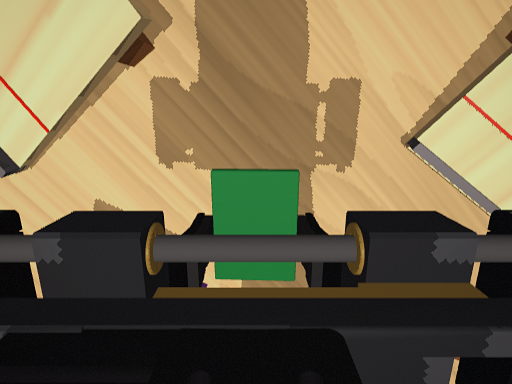

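The tile is held centred at (255,225), with the opening at 49.6 mm. I'll stop short of the board for a look.

```bash
python3 - <<'E'
from h import *
plan([(.524,.248,.13,1.747)])
E
```

```text
now [0.4117 0.378  0.1125] yaw -0.743 down [-0.044  0.013 -0.999] q7 -1.68
  shift [-24.1, 169.8, 20.2] roll 37.3 rows 4.3
```

>>> {"api": "jog_arm", "payload": {"claw": [30, 30, 30, 30, 30], "xyz": [[-8, 40, 5], [-16, 80, 10], [-24, 120, 15], [-24, 150, 18], [-24, 170, 20]], "roll": [8, 16, 24, 32, 37.3]}}

```text
time: 12.4
position: [0.5252, 0.2444, 0.1277]
tool_rot: [2.091, 0.196, -2.188]
ft_force: [-0.0, 0.2, -1.2]
grip_width: 0.568
```

>>> {"api": "jog_arm", "payload": {"claw": [30, 30, 30], "xyz": [[0, 0, 0], [0, 0, 0], [0, 0, 0]], "roll": [0, 0, 0]}}

```text
time: 12.7
position: [0.5233, 0.246, 0.1267]
tool_rot: [2.086, 0.201, -2.189]
ft_force: [-0.4, -0.2, -0.1]
grip_width: 0.572
```

```bash
cat >> h.py <<'E'
def board(f=None):
    im,d=shot('wrist',f);L=np.load('last_wrist.npz')
    hsv=cv2.cvtColor(im,cv2.COLOR_RGB2HSV)
    m=cv2.inRange(hsv,(0,120,60),(12,255,255))|cv2.inRange(hsv,(170,120,60),(180,255,255))
    W=ray('wrist',np.argwhere(m>0)[:,::-1],.0277,L['p'],L['r'])[:,:2]
    W=W[np.linalg.norm(W-[.5994,.2614],axis=1)<.085]
    c,a=pca(W);e=np.array([np.cos(a),np.sin(a)]);s=(W-c)@e;lat=(W-c)@[-e[1],e[0]]
    W=W[abs(lat)<.005];c=W.mean(0);s=(W-c)@e
    print('line n',len(W),'rms',((W-c)@[-e[1],e[0]]).std(),'len',np.ptp(s),'mid',(c+e*(s.min()+s.max())/2).round(4),'heading',round(a,3))
    return im,d
E
python3 - <<'E'
from h import *
board('w7.png');plan([])
E
```

```text
line n 458 rms 0.0007083761540243357 len 0.13023962301798972 mid [0.5979 0.2637] heading 1.758
now [0.5235 0.2462 0.1271] yaw -1.398 down [-0.048  0.011 -0.999] q7 -2.0
```

View pics/w7.png

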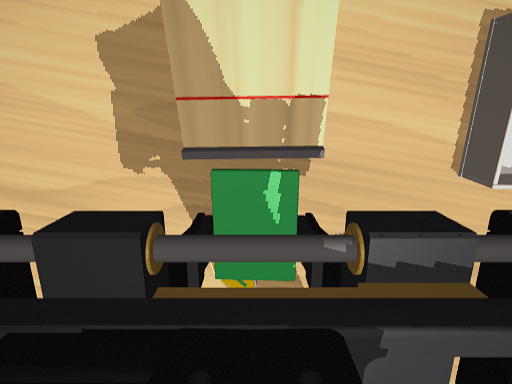

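The line is seen at row 97 and the ledge at row 153, with the tile square to them. Board origin is about (.616,.266), yaw 0.18.

```bash
python3 - <<'E'
from h import *
plan([(.5916,.2618,.075,1.752),(.5916,.2618,.042,1.752)])
E
```

```text
now [0.5235 0.2462 0.1271] yaw -1.398 down [-0.048  0.011 -0.999] q7 -2.0
  shift [49.0, -2.7, -72.1] roll -0.5 rows 1.7
  shift [33.0, 0.6, -1.5] roll -0.0 rows 0.7
```

>>> {"api": "jog_arm", "payload": {"claw": [30, 30, 30, 30, 30], "xyz": [[15, -3, -36], [35, -3, -72], [49, -3, -72], [49, -3, -72], [49, -3, -72]], "roll": [-0.5, -0.5, -0.5, -0.5, -0.5]}}

```text
time: 13.25
position: [0.5898, 0.2633, 0.0751]
tool_rot: [2.08, 0.213, -2.183]
ft_force: [-0.3, 0.1, 0.5]
grip_width: 0.566
```

```bash
python3 - <<'E'
from h import *
plan([(.5916,.2618,.042,1.752)])
E
```

```text
now [0.5898 0.2633 0.0751] yaw -1.387 down [-0.049  0.011 -0.999] q7 -2.01
  shift [32.9, 2.4, -3.0] roll 0.1 rows 0.7
```

>>> {"api": "jog_arm", "payload": {"claw": [30, 30, 30, 30], "xyz": [[16, 2, -3], [28, 2, -3], [33, 2, -3], [33, 2, -3]], "roll": [0, 0, 0, 0]}}

```text
time: 13.65
position: [0.5905, 0.2617, 0.0408]
tool_rot: [2.077, 0.212, -2.185]
ft_force: [0.4, 0.5, 0.3]
grip_width: 0.565
```

>>> {"api": "jog_arm", "payload": {"claw": [30, 30, 30, 30], "xyz": [[2, 0, 0], [4, 0, 0], [6, 0, 0], [8, 0, 0]], "roll": [0, 0, 0, 0], "force": 5}}

```text
time: 14.05
position: [0.5904, 0.2619, 0.033]
tool_rot: [2.078, 0.213, -2.184]
ft_force: [0.5, -0.1, 1.3]
grip_width: 0.572
```

>>> {"api": "jog_arm", "payload": {"claw": [30, 30, 62, 62, 62], "xyz": [[1, 0, 0], [2, 0, 0], [2, 0, 0], [2, 0, 0], [2, 0, 0]], "roll": [0, 0, 0, 0, 0]}}

```text
time: 14.55
position: [0.5903, 0.2619, 0.031]
tool_rot: [2.078, 0.213, -2.184]
ft_force: [0.1, -0.0, -0.3]
grip_width: 0.692
```

>>> {"api": "jog_arm", "payload": {"claw": [62, 62, 62, 62, 62], "xyz": [[-10, 0, 0], [-50, 0, 0], [-90, 0, 20], [-100, 0, 50], [-100, 0, 50]], "roll": [0, 0, 0, 0, 0]}}

```text
time: 15.05
position: [0.545, 0.2531, 0.1371]
tool_rot: [2.081, 0.215, -2.179]
ft_force: [-0.5, -0.2, -0.6]
grip_width: 0.717
```

```bash
python3 - <<'E'
from h import *
board();L=np.load('last_wrist.npz');im=L['im']
hsv=cv2.cvtColor(im,cv2.COLOR_RGB2HSV);m=cv2.inRange(hsv,(45,90,40),(82,255,255))
K,R,oc=campose('wrist',L['p'],L['r'])
yw=.181;o=np.array([.6162,.2663,0]);B=np.array([[np.cos(yw),-np.sin(yw),0],[np.sin(yw),np.cos(yw),0],[0,0,1]])
# intersect rays with tile top plane: through (-62,16)+6 normal
u=np.argwhere(m>0)[:,::-1];d=(R@np.linalg.inv(K)@np.c_[u,np.ones(len(u))].T).T@B;ob=(oc-o)@B
t=.262;nn=np.array([-np.sin(t),0,np.cos(t)]);p0=np.array([-.062,0,.016])+.006*nn
X=ob+d*((((p0-ob)@nn)/(d@nn)))[:,None]
s=(X-p0)@np.array([np.cos(t),0,np.sin(t)]);q=np.c_[s,X[:,1]];q=q[(abs(q[:,0]-.035)<.07)&(abs(q[:,1])<.06)]
r=cv2.minAreaRect((q*1000).astype(np.float32));print('tile on slope: centre s,y mm',r)
cv2.imwrite('pics/w8.png',im[:,:,::-1])
plan([(.43,.245,.15,.96+np.pi/2)])
E
```

```text
line n 228 rms 0.0007002690081484862 len 0.12988882827831838 mid [0.5982 0.2635] heading 1.755
tile on slope: centre s,y mm ((40.670989990234375, 0.07743644714355469), (49.464942932128906, 69.62588500976562), 89.94254302978516)
now [0.5461 0.2523 0.1356] yaw -1.386 down [-0.047  0.01  -0.999] q7 -1.99
  shift [-9.0, -14.4, 116.0] roll -44.4 rows 5.2
```

View pics/w8.png

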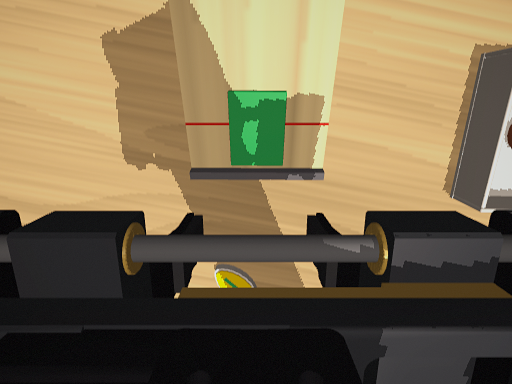

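The tile lies square and centred, 49.5×69.6 mm as it should be, but about 6 mm above the ledge. That is inside the limit, but the task says "against" the ledge, so I'll regrip gently and slide it down.

```bash
python3 - <<'E'
from h import *
plan([(.593,.2622,.06,1.752),(.593,.2622,.031,1.752)])
E
```

```text
now [0.5461 0.2523 0.1356] yaw -1.386 down [-0.047  0.01  -0.999] q7 -1.99
  shift [73.4, 0.3, -51.2] roll 0.2 rows 1.8
  shift [29.0, 0.5, -1.3] roll 0.0 rows 0.6
```

>>> {"api": "jog_arm", "payload": {"claw": [66, 66, 66, 66, 66], "xyz": [[10, 0, -40], [45, 0, -51], [73, 0, -51], [73, 0, -51], [73, 0, -51]], "roll": [0, 0, 0, 0, 0]}}

```text
time: 15.6
position: [0.5926, 0.2624, 0.0598]
tool_rot: [2.079, 0.214, -2.181]
ft_force: [-0.7, -0.2, 1.1]
grip_width: 0.758
```

>>> {"api": "jog_arm", "payload": {"claw": [66, 66, 66, 66, 66], "xyz": [[10, 0, -1], [20, 0, -1], [27, 0, -1], [28.5, 0, -1], [28.5, 0, -1]], "roll": [0, 0, 0, 0, 0]}}

```text
time: 16.1
position: [0.592, 0.2628, 0.0311]
tool_rot: [2.079, 0.213, -2.182]
ft_force: [0.6, -0.2, -0.8]
grip_width: 0.753
```

>>> {"api": "jog_arm", "payload": {"claw": [40, 40, 40, 40, 40], "xyz": [[0, 0, 0], [0, 0, 0], [0, 0, 0], [0, 0, 0], [0, 0, 0]], "roll": [0, 0, 0, 0, 0], "force": 5}}

```text
time: 16.6
position: [0.5923, 0.2628, 0.0314]
tool_rot: [2.079, 0.213, -2.181]
ft_force: [0.6, 0.0, 1.5]
grip_width: 0.574
```

>>> {"api": "jog_arm", "payload": {"claw": [40, 40, 40, 40], "xyz": [[0.5, 0, 2], [1, 0, 4], [1.5, 0, 6], [1.5, 0, 6]], "roll": [0, 0, 0, 0]}}

```text
time: 17.0
position: [0.5874, 0.262, 0.0308]
tool_rot: [2.083, 0.214, -2.179]
ft_force: [3.6, 0.9, 1.1]
grip_width: 0.57
```

>>> {"api": "jog_arm", "payload": {"claw": [64, 64, 64, 64, 64], "xyz": [[0, 0, 0], [0, 0, 0], [0, 0, 0], [-40, 0, 0], [-80, 0, 0]], "roll": [0, 0, 0, 0, 0]}}

```text
time: 17.5
position: [0.5894, 0.2605, 0.1099]
tool_rot: [2.077, 0.213, -2.183]
ft_force: [-0.4, 0.5, 0.9]
grip_width: 0.732
```

>>> {"api": "jog_arm", "payload": {"claw": [70, 70, 70], "xyz": [[-20, 0, 40], [-20, 0, 40], [-20, 0, 40]], "roll": [0, 0, 0]}}

```text
time: 17.8
position: [0.5508, 0.2529, 0.1323]
tool_rot: [2.077, 0.213, -2.181]
ft_force: [1.3, -0.3, -0.3]
grip_width: 0.797
```

```bash
cat >> h.py <<'E'
def slope(lo,hi,off,t,p0):
    """blob on a plane in board frame: p0 (x,z) start of plane, tilt t; returns rect along slope / y in mm"""
    L=np.load('last_wrist.npz');m=cv2.inRange(cv2.cvtColor(L['im'],cv2.COLOR_RGB2HSV),lo,hi)
    K,R,oc=campose('wrist',L['p'],L['r']);yw=.182;o=np.array([.6163,.2665,0])
    B=cv2.Rodrigues(np.array([0,0,yw]))[0];u=np.argwhere(m>0)[:,::-1]
    d=(R@np.linalg.inv(K)@np.c_[u,np.ones(len(u))].T).T@B;ob=(oc-o)@B
    nn=np.array([-np.sin(t),0,np.cos(t)]);p=np.array([p0[0],0,p0[1]])+off*nn
    X=ob+d*(((p-ob)@nn)/(d@nn))[:,None];s=(X-p)@np.array([np.cos(t),0,np.sin(t)])
    q=np.c_[s,X[:,1]];q=q[(abs(s-.035)<.07)&(abs(q[:,1])<.06)]
    print('slope rect',cv2.minAreaRect((q*1000).astype(np.float32)))
E
python3 - <<'E'
from h import *
board();slope((45,90,40),(82,255,255),.006,.262,(-.062,.016))
plan([(.43,.245,.15,.96+np.pi/2)])
E
```

```text
line n 268 rms 0.0007338418729989903 len 0.13010270366990376 mid [0.5979 0.2637] heading 1.759
slope rect ((35.8195686340332, 0.5809345245361328), (70.04204559326172, 49.53925704956055), 0.29219189286231995)
now [0.5511 0.2524 0.1314] yaw -1.386 down [-0.051  0.009 -0.999] q7 -1.99
  shift [-12.5, -15.3, 121.2] roll -44.4 rows 5.2
```

Green now sits at slope distance 35.8 mm (35 nominal) and is square. Next is leaf A.

>>> {"api": "jog_arm", "payload": {"claw": [87, 87, 87, 87, 87], "xyz": [[-12, -4, 30], [-12, -8, 60], [-12, -12, 90], [-12, -15, 121], [-12, -15, 121]], "roll": [-8, -16, -25, -33, -41]}}

```text
time: 18.35
position: [0.4266, 0.2446, 0.1483]
tool_rot: [1.643, 0.852, -1.729]
ft_force: [0.5, -0.2, 0.3]
grip_width: 0.994
```

>>> {"api": "jog_arm", "payload": {"claw": [87, 87, 87], "xyz": [[0, 0, 0], [0, 0, 0], [0, 0, 0]], "roll": [0, 0, 0]}}

```text
time: 18.65
position: [0.4271, 0.2445, 0.1478]
tool_rot: [1.644, 0.851, -1.732]
ft_force: [0.2, -0.5, 0.5]
grip_width: 1.001
```

```bash
python3 - <<'E'
from h import *
c,a=wlook((22,110,80),(45,255,255),.012,None,np.array([.4147,.253]))
plan([(c[0],c[1],.004,a+np.pi/2)])
E
```

```text
n 978 pca c [0.4117 0.2525] heading 1.002 rect [411.4 252.3] [55.6 28.7] 52.1
now [0.4271 0.2446 0.1479] yaw -0.665 down [-0.055  0.007 -0.998] q7 -1.27
  shift [144.6, -10.1, -0.9] roll -5.5 rows 2.9
```

>>> {"api": "jog_arm", "payload": {"claw": [75, 70, 65, 60, 60], "xyz": [[45, -10, -1], [90, -10, -1], [125, -10, -1], [139, -10, -1], [142, -10, -1]], "roll": [-3, -3, -3, -3, -3], "force": 15}}

```text
time: 19.2
position: [0.4111, 0.2522, 0.0052]
tool_rot: [1.607, 0.89, -1.698]
ft_force: [0.2, -0.1, 0.6]
grip_width: 0.712
```

>>> {"api": "jog_arm", "payload": {"claw": [60, 60], "xyz": [[0, 0, 0], [0, 0, 0]], "roll": [0, 0]}}

```text
time: 19.4
position: [0.4126, 0.2529, 0.0066]
tool_rot: [1.61, 0.889, -1.696]
ft_force: [-0.1, -0.5, -0.2]
grip_width: 0.693
```

```bash
python3 - <<'E'
from h import *
plan([(.4117,.2525,.005,None)])
E
```

```text
now [0.4126 0.2529 0.0066] yaw -0.614 down [-0.056  0.008 -0.998] q7 -1.37
  shift [1.7, -0.4, 0.8] roll -0.0 rows 0.0
```

>>> {"api": "jog_arm", "payload": {"claw": [20, 20, 20, 20, 20], "xyz": [[1, 0, 0], [1, 0, 0], [1, 0, 0], [1, 0, 0], [1, 0, 0]], "roll": [0, 0, 0, 0, 0]}}

```text
time: 19.9
position: [0.4126, 0.2529, 0.0059]
tool_rot: [1.611, 0.889, -1.696]
ft_force: [0.8, 0.2, 1.7]
grip_width: 0.365
```

>>> {"api": "jog_arm", "payload": {"claw": [20, 20, 20, 20, 20], "xyz": [[0, 0, 0], [-35, 0, 0], [-75, 0, 0], [-110, 0, 0], [-110, 0, 0]], "roll": [0, 0, 0, 0, 0]}}

```text
time: 20.4
position: [0.422, 0.254, 0.1202]
tool_rot: [1.619, 0.887, -1.688]
ft_force: [0.4, 0.6, -0.6]
grip_width: 0.368
```

```bash
python3 - <<'E'
from h import *
print(get_state()['grip_width']*87)
plan([(.53,.05,.115,None),(.604,-.213,.115,-.1)])
E
```

```text
32.03920647200603
now [0.422  0.254  0.1202] yaw -0.614 down [-0.047  0.011 -0.999] q7 -1.26
  shift [-2.0, 205.8, 104.6] roll -0.0 rows 4.6
  shift [-6.3, 211.7, 172.6] roll -29.4 rows 5.5
```

>>> {"api": "jog_arm", "payload": {"claw": [20, 20, 20, 20, 20], "xyz": [[-1, 40, 20], [-2, 82, 42], [-2, 124, 63], [-2, 165, 84], [-2, 206, 105]], "roll": [0, 0, 0, 0, 0]}}

```text
time: 20.9
position: [0.53, 0.0477, 0.1141]
tool_rot: [1.618, 0.888, -1.689]
ft_force: [1.0, 0.2, -0.4]
grip_width: 0.367
```

>>> {"api": "jog_arm", "payload": {"claw": [20, 20, 20, 20, 20], "xyz": [[-1, 38, 31], [-2, 76, 62], [-4, 114, 93], [-6, 152, 124], [-6, 180, 145]], "roll": [-7, -14, -21, -28, -29.4]}}

```text
time: 21.4
position: [0.5936, -0.1791, 0.1135]
tool_rot: [1.264, 1.202, -1.317]
ft_force: [0.8, -0.3, -1.5]
grip_width: 0.369
```

>>> {"api": "jog_arm", "payload": {"claw": [20, 20], "xyz": [[0, 0, 0], [0, 0, 0]], "roll": [0, 0]}}

```text
time: 21.6
position: [0.5926, -0.1802, 0.1118]
tool_rot: [1.266, 1.203, -1.321]
ft_force: [0.5, 0.5, 0.1]
grip_width: 0.366
```

```bash
python3 - <<'E'
from h import *
plan([(.604,-.213,.06,-.1),(.604,-.213,.015,-.1)])
wlook((22,110,80),(45,255,255),.016,'w9.png',np.array([.598,-.2927]),.05)
E
```

```text
now [ 0.5926 -0.1802  0.1118] yaw -0.103 down [-0.052  0.011 -0.999] q7 -0.01
  shift [50.8, 17.4, 31.7] roll -0.2 rows 1.2
  shift [44.9, 2.4, 0.2] roll 0.0 rows 0.9
n 752 pca c [ 0.5881 -0.2668] heading 2.761 rect [ 581.5 -267.1] [29.4 61.6] 87.9
```

View pics/w9.png

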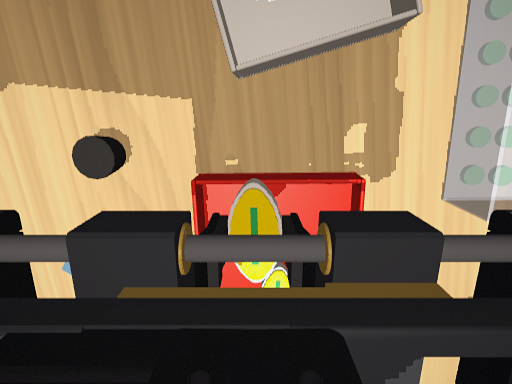

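The held leaf is at (255,230) and the placed leaf's tip shows at (280,266). I'll check the gap.

```bash
python3 - <<'E'
from h import *
L=np.load('last_wrist.npz');print(ray('wrist',[[280,266],[200,178],[360,178]],.012,L['p'],L['r']).round(4))
print(ray('wrist',[[193,180],[364,180]],.032,L['p'],L['r']).round(4))
E
```

```text
[[ 0.6045 -0.2611  0.012 ]
 [ 0.5374 -0.1649  0.012 ]
 [ 0.6839 -0.1782  0.012 ]]
[[ 0.5364 -0.1622  0.032 ]
 [ 0.6814 -0.1754  0.032 ]]
```

>>> {"api": "jog_arm", "payload": {"claw": [20, 20, 20, 20, 20], "xyz": [[0, 17, 29], [20, 17, 29], [50, 17, 29], [50, 17, 29], [50, 17, 29]], "roll": [0, 0, 0, 0, 0]}}

```text
time: 22.15
position: [0.6041, -0.2057, 0.0614]
tool_rot: [1.263, 1.207, -1.316]
ft_force: [1.1, -0.3, 0.4]
grip_width: 0.366
```

```bash
python3 - <<'E'
from h import *
plan([(.604,-.211,.012,-.1)])
E
```

```text
now [ 0.6041 -0.2057  0.0614] yaw -0.098 down [-0.052  0.012 -0.999] q7 0.01
  shift [49.2, 3.1, 5.6] roll 0.1 rows 1.0
```

>>> {"api": "jog_arm", "payload": {"claw": [20, 20, 20, 20, 20], "xyz": [[15, 3, 4], [30, 3, 4], [42, 3, 4], [48, 3, 4], [48, 3, 4]], "roll": [0, 0, 0, 0, 0]}}

```text
time: 22.65
position: [0.6032, -0.2091, 0.0118]
tool_rot: [1.262, 1.21, -1.317]
ft_force: [-0.2, -0.3, 0.0]
grip_width: 0.366
```

>>> {"api": "jog_arm", "payload": {"claw": [55, 55, 55, 55, 55], "xyz": [[1, 0, 0], [1, 0, 0], [1, 0, 0], [-40, 0, 0], [-90, 0, 0]], "roll": [0, 0, 0, 0, 0]}}

```text
time: 23.15
position: [0.6061, -0.2099, 0.1005]
tool_rot: [1.261, 1.215, -1.32]
ft_force: [1.0, 0.4, 0.0]
grip_width: 0.62
```

```bash
python3 - <<'E'
from h import *
# blue long axis: top rect 44.9x63.9 at 50.8deg -> long heading 140.8deg
plan([(.44,-.25,.15,np.radians(50.8))])
E
```

```text
now [ 0.6061 -0.2099  0.1005] yaw -0.097 down [-0.059  0.015 -0.998] q7 0.03
  shift [-40.2, -164.2, 55.7] roll -56.4 rows 6.6
```

>>> {"api": "jog_arm", "payload": {"claw": [87, 87, 87, 87, 87], "xyz": [[-20, -35, 12], [-40, -75, 25], [-40, -115, 39], [-40, -150, 51], [-40, -164, 56]], "roll": [-8, -16, -24, -32, -40]}}

```text
time: 23.65
position: [0.4368, -0.2521, 0.1505]
tool_rot: [0.747, 1.496, -0.775]
ft_force: [-0.2, -0.4, 0.2]
grip_width: 0.966
```

>>> {"api": "jog_arm", "payload": {"claw": [87, 87, 87, 87], "xyz": [[0, 0, 0], [0, 0, 0], [0, 0, 0], [0, 0, 0]], "roll": [-8, -16, -16, -16]}}

```text
time: 24.05
position: [0.437, -0.2521, 0.1509]
tool_rot: [0.539, 1.563, -0.553]
ft_force: [-0.8, 0.1, 0.2]
grip_width: 0.996
```

```bash
python3 - <<'E'
from h import *
c,a=wlook((92,70,40),(125,255,255),.006,'w10.png',np.array([.4157,-.2517]),.055)
plan([(c[0],c[1],.006,a+np.pi/2)])
E
```

```text
n 2868 pca c [ 0.4124 -0.2526] heading 2.455 rect [ 412.6 -253.2] [48.8 67.5] 50.9
now [ 0.4371 -0.252   0.1507] yaw 0.88 down [-0.06   0.012 -0.998] q7 1.26
  shift [146.0, -12.0, -10.7] roll -0.2 rows 2.9
```

View pics/w10.png

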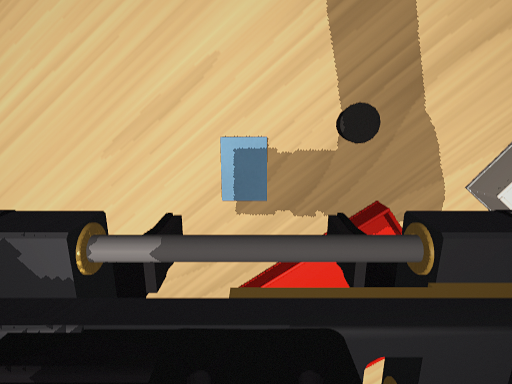

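The blue tile is at (244,168), 48.8×67.5 mm. The bung at (358,123) is clear of the right finger.

>>> {"api": "jog_arm", "payload": {"claw": [87, 87, 80, 72, 70], "xyz": [[45, -12, -11], [90, -12, -11], [125, -12, -11], [143, -12, -11], [147, -12, -11]], "roll": [0, 0, 0, 0, 0]}}

```text
time: 24.6
position: [0.4104, -0.251, 0.0027]
tool_rot: [0.541, 1.568, -0.553]
ft_force: [-0.2, 0.3, -0.5]
grip_width: 0.838
```

>>> {"api": "jog_arm", "payload": {"claw": [70, 70], "xyz": [[0, 0, 0], [0, 0, 0]], "roll": [0, 0]}}

```text
time: 24.8
position: [0.4113, -0.2512, 0.0035]
tool_rot: [0.541, 1.567, -0.553]
ft_force: [-0.2, 0.1, -0.1]
grip_width: 0.808
```

```bash
python3 - <<'E'
from h import *
plan([(.4124,-.2526,.003,None)])
E
```

```text
now [ 0.4113 -0.2512  0.0035] yaw 0.879 down [-0.063  0.015 -0.998] q7 1.18
  shift [0.4, -0.3, 1.8] roll -0.0 rows 0.0
```

>>> {"api": "jog_arm", "payload": {"claw": [30, 30, 30, 30, 30], "xyz": [[0, 0, 1], [0, 0, 2], [0, 0, 2], [0, 0, 2], [0, 0, 2]], "roll": [0, 0, 0, 0, 0]}}

```text
time: 25.3
position: [0.4132, -0.2528, 0.0039]
tool_rot: [0.541, 1.566, -0.553]
ft_force: [0.5, 0.4, 3.7]
grip_width: 0.567
```

>>> {"api": "jog_arm", "payload": {"claw": [30, 30, 30, 30, 30], "xyz": [[0, 0, 0], [-30, 0, 0], [-70, 0, 0], [-120, 0, 0], [-120, 0, 0]], "roll": [0, 0, 0, 0, 0]}}

```text
time: 25.8
position: [0.4249, -0.2565, 0.1297]
tool_rot: [0.537, 1.555, -0.555]
ft_force: [-0.2, -0.2, -1.7]
grip_width: 0.562
```

```bash
python3 - <<'E'
from h import *
print(get_state()['grip_width']*87)
wlook((92,70,40),(125,255,255),.122,'w11.png',None)
plan([(.51,-.08,.13,None),(.56,.06,.13,None),(.605,.2645,.13,1.752)])
E
```

```text
48.86170249608507
n 7043 pca c [ 0.4231 -0.2551] heading 2.458 rect [ 427.6 -259. ] [52.1 73.7] 50.6
now [ 0.4229 -0.2557  0.1267] yaw 0.878 down [-0.057  0.01  -0.998] q7 1.27
  shift [-6.6, 190.7, -45.6] roll -0.0 rows 3.9
  shift [-1.5, 139.6, -51.1] roll -0.0 rows 3.0
  shift [-0.6, 186.0, -96.1] roll -50.1 rows 5.8
```

View pics/w11.png

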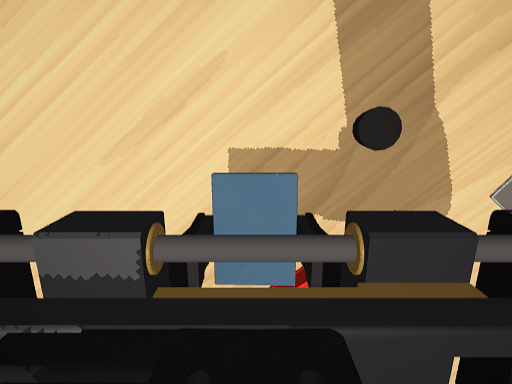

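```bash
python3 - <<'E'
from h import *
L=np.load('last_wrist.npz');m=cv2.inRange(cv2.cvtColor(L['im'],cv2.COLOR_RGB2HSV),(92,70,40),(125,255,255))
W=ray('wrist',np.argwhere(m>0)[:,::-1],.1285,L['p'],L['r'])[:,:2];r=cv2.minAreaRect((W*1000).astype(np.float32))
R=cv2.Rodrigues(L['r'])[0];print(r,'tile-TCP in tool y,z mm',((np.array(r[0])-L['p'][:2]*1000)@R[:2,1:]).round(1))
E
```

```text
((425.9040832519531, -257.355224609375), (50.181060791015625, 70.96873474121094), 50.64944839477539) tile-TCP in tool y,z mm [-0.1  1.3]
```

>>> {"api": "jog_arm", "payload": {"claw": [30, 30, 30, 30, 30], "xyz": [[-2, 46, -11], [-4, 95, -23], [-6, 143, -34], [-7, 191, -46], [-7, 191, -46]], "roll": [0, 0, 0, 0, 0]}}

```text
time: 26.35
position: [0.5112, -0.0705, 0.1294]
tool_rot: [0.534, 1.563, -0.542]
ft_force: [-0.4, 0.1, -0.3]
grip_width: 0.57
```

>>> {"api": "jog_arm", "payload": {"claw": [30, 30, 30, 30, 30], "xyz": [[0, 45, -17], [-1, 90, -34], [-1, 140, -51], [-1, 140, -51], [-1, 140, -51]], "roll": [0, 0, 0, 0, 0]}}

```text
time: 26.85
position: [0.5586, 0.0729, 0.1281]
tool_rot: [0.53, 1.568, -0.538]
ft_force: [-0.3, -1.1, -0.6]
grip_width: 0.568
```

```bash
python3 - <<'E'
from h import *
plan([(.632,.2695,.13,1.755)])
E
```

```text
now [0.5586 0.0729 0.1281] yaw 0.895 down [-0.06   0.016 -0.998] q7 0.53
  shift [-3.2, 199.2, -65.9] roll -49.3 rows 5.7
```

>>> {"api": "jog_arm", "payload": {"claw": [30, 30, 30, 30, 30], "xyz": [[-1, 40, -13], [-2, 80, -26], [-3, 120, -40], [-3, 160, -53], [-3, 190, -64]], "roll": [-8.4, -16.8, -25, -33, -41]}}

```text
time: 27.35
position: [0.6282, 0.2602, 0.1282]
tool_rot: [-0.022, 1.632, 0.047]
ft_force: [-0.2, -0.2, -0.9]
grip_width: 0.569
```

>>> {"api": "jog_arm", "payload": {"claw": [30, 30, 30, 30], "xyz": [[0, 0, 0], [0, 0, 0], [0, 0, 0], [0, 0, 0]], "roll": [-8, -8, -8, -8]}}

```text
time: 27.75
position: [0.6287, 0.2576, 0.1278]
tool_rot: [-0.126, 1.627, 0.155]
ft_force: [0.9, 0.2, -1.1]
grip_width: 0.56
```

```bash
python3 - <<'E'
from h import *
plan([(.6305,.2691,.08,1.755),(.6305,.2691,.052,1.755)])
E
```

```text
now [0.6287 0.2576 0.1278] yaw 1.748 down [-0.062  0.013 -0.998] q7 1.01
  shift [47.7, 9.9, 6.6] roll -0.4 rows 1.0
  shift [27.9, -0.7, 1.6] roll -0.0 rows 0.6
```

>>> {"api": "jog_arm", "payload": {"claw": [30, 30, 30, 30, 30], "xyz": [[15, 10, 7], [30, 10, 7], [42, 10, 7], [48, 10, 7], [48, 10, 7]], "roll": [0, 0, 0, 0, 0]}}

```text
time: 28.25
position: [0.6299, 0.2687, 0.0778]
tool_rot: [-0.127, 1.629, 0.154]
ft_force: [0.0, -0.4, -0.5]
grip_width: 0.566
```

```bash
python3 - <<'E'
from h import *
plan([(.6305,.2691,.054,1.755)])
E
```

```text
now [0.6299 0.2687 0.0778] yaw 1.748 down [-0.064  0.011 -0.998] q7 0.98
  shift [23.8, -0.3, 2.1] roll -0.4 rows 0.5
```

>>> {"api": "jog_arm", "payload": {"claw": [30, 30, 30, 30], "xyz": [[12, 0, 2], [22, 0, 2], [24, 0, 2], [24, 0, 2]], "roll": [0, 0, 0, 0]}}

```text
time: 28.65
position: [0.6299, 0.2691, 0.0531]
tool_rot: [-0.127, 1.63, 0.154]
ft_force: [0.4, -0.2, -1.0]
grip_width: 0.565
```

>>> {"api": "jog_arm", "payload": {"claw": [30, 30, 30, 30, 30], "xyz": [[1.5, 0, 0], [3, 0, 0], [4.5, 0, 0], [6, 0, 0], [7, 0, 0]], "roll": [0, 0, 0, 0, 0], "force": 5}}

```text
time: 29.15
position: [0.6296, 0.2693, 0.0462]
tool_rot: [-0.127, 1.63, 0.154]
ft_force: [0.1, 0.5, 3.4]
grip_width: 0.572
```

>>> {"api": "jog_arm", "payload": {"claw": [62, 62, 62, 62, 62], "xyz": [[0, 0, 0], [0, 0, 0], [0, 0, 0], [0, 0, 0], [-10, 0, 0]], "roll": [0, 0, 0, 0, 0]}}

```text
time: 29.65
position: [0.6293, 0.2686, 0.0551]
tool_rot: [-0.128, 1.633, 0.154]
ft_force: [0.1, 0.2, 0.0]
grip_width: 0.709
```

>>> {"api": "jog_arm", "payload": {"claw": [62, 62, 62, 62, 62], "xyz": [[-40, 0, 0], [-80, 0, 20], [-120, 0, 60], [-120, 0, 60], [-120, 0, 60]], "roll": [0, 0, 0, 0, 0]}}

```text
time: 30.15
position: [0.6974, 0.2787, 0.1725]
tool_rot: [-0.126, 1.63, 0.155]
ft_force: [-0.5, -0.2, -0.4]
grip_width: 0.712
```

```bash
python3 - <<'E'
from h import *
shot('wrist','w12.png')
slope((92,70,40),(125,255,255),.006,.13,(-.0185,.037))
slope((45,90,40),(82,255,255),.006,.262,(-.062,.016))
E
```

```text
slope rect ((33.416263580322266, 0.3465690612792969), (48.42220687866211, 68.90901184082031), 89.84249114990234)
slope rect ((21.170372009277344, 0.37421607971191406), (49.892486572265625, 42.0748405456543), 89.9368896484375)
```

View pics/w12.png

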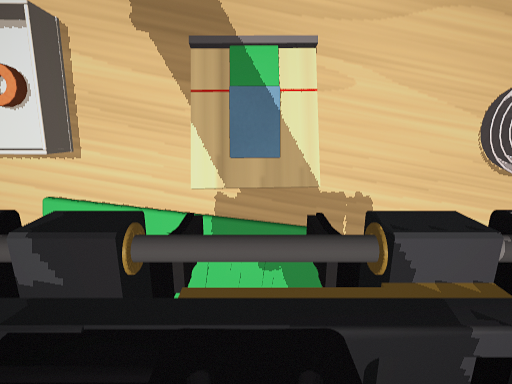

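Blue lies square over green at (255,121), with its lower edge just at the red line (row ~87-90). Green touches the ledge at row 45. Final check of the leaves and bystanders from the top camera.

```bash
python3 - <<'E'
from h import *
L=np.load('last_wrist.npz');m=cv2.inRange(cv2.cvtColor(L['im'],cv2.COLOR_RGB2HSV),(92,70,40),(125,255,255))
m=cv2.erode(m,np.ones((5,5)));C=cloud('wrist',L['d'],L['p'],L['r'])[m>0];C=C[np.linalg.norm(C[:,:2]-[.63,.269],axis=1)<.05]
k,*_=np.linalg.lstsq(np.c_[C[:,:2]-C[:,:2].mean(0),np.ones(len(C))],C[:,2],rcond=None);print('blue tilt',np.arctan(np.hypot(k[0],k[1])),'top z',k[2])
im,d=shot('top');C=cloud('top',d)
hsv=cv2.cvtColor(im,cv2.COLOR_RGB2HSV).astype(int);H,S,V=hsv[...,0],hsv[...,1],hsv[...,2]
for n,mm,c,z in(('stamp',V<90,(245,186),.038),('bung',V<70,(325,188),.028)):
    w=np.zeros_like(mm);w[c[1]-11:c[1]+11,c[0]-11:c[0]+11]=1;print(n,ray('top',np.argwhere(mm&w)[:,::-1],z)[:,:2].mean(0))
m=((H>24)&(H<45)&(S>130));m[:,:325]=0;m[:,400:]=0;m[:115]=0;m[175:]=0
n,lab,st,ce=cv2.connectedComponentsWithStats(m.astype(np.uint8))
for i in range(1,n):
    if st[i,4]>20: print('leaf',st[i,4],ray('top',[ce[i]],.016).round(3),np.median(C[lab==i][:,2]),pca(ray('top',np.argwhere(lab==i)[:,::-1],.016)[:,:2])[1])
cv2.imwrite('pics/t2.png',cv2.resize(im[90:220,150:420],(780,376),interpolation=cv2.INTER_CUBIC)[:,:,::-1])
E
```

```text
blue tilt 0.170591615181893 top z 0.048085764708044425
stamp [0.45495864 0.13796414]
bung [ 0.44879243 -0.12300846]
leaf 90 [[ 0.607 -0.209  0.016]] 0.016790941750055244 1.4773427031788267
leaf 91 [[ 0.601 -0.291  0.016]] 0.016699579944528198 1.3704487606501419
```

View pics/t2.png

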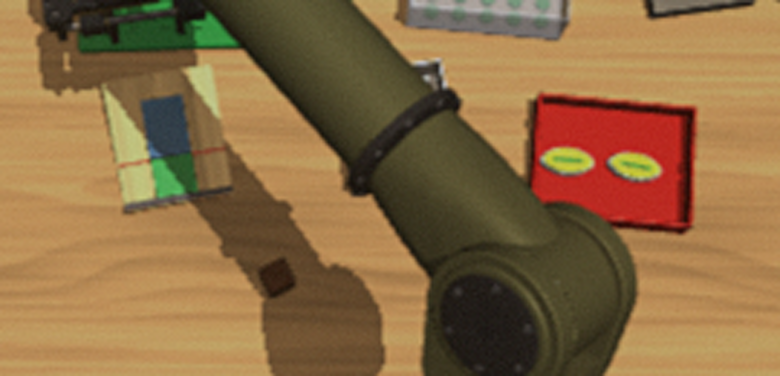

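```bash
python3 -c "
from bench import order
print(order.close_job())"
```

```text
the job is handed in; nothing more can be done
None
```

All five pieces are sorted as asked, and I handed the job in at about 30 s of the 112 s allowed. The job reports no verdict, so these are my own last checks:

- **Green tile:** it lay flat against the ledge, centred within 1 mm and square. It first came to rest about 6 mm up the slope, so I regripped it and slid it down.
- **Blue tile:** it lay lapped over the green one, with its centre within 2 mm of nominal along the slope, under 1 mm off the board's centre line, and square. Its tilt measured 0.17 rad against the expected 0.13. The limit is 0.23, and the depth readings are noisy.
- **Leaves:** both were midrib up and apart on the tray floor, about +51 and −31 mm along the tray's width. Their top height of 16–17 mm fits lying flat.
- **Ring:** it was flat near the middle of the tub when last seen from the wrist camera. The arm hid it in the final top view.
- **Stamp:** it had moved 3 mm or less, which is within measuring error.
- **Bung:** the last top view put it about 8 mm off, but the arm blocked that view, so the reading is unreliable. The wrist views showed no sign of it moving, and I never touched it.

The tool had tilted about 0.06 rad by the end. The fingers or the held piece pressed lightly on a surface a few times, up to 24 N at the wrist, well under the force limit.

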